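# Set a shaft up on V-blocks for a run-out check

## Robot

A 7-joint arm with a two-finger parallel gripper is mounted at the origin on the work surface. World frame = base frame: x ahead of the robot, y to its left, z up, the work surface at z = 0. Lengths are in mm, angles in rad, forces in N, time in s.
With the tool pointing down it reaches from about 400 to 850 mm from the base axis. Payload 4.4 kg.
Tool frame: the origin (TCP) lies between the finger pads; the fingertips stand 25 mm ahead of it and the grasp point (between the pads) lies 6 mm ahead of it; z points along the fingers, x is the direction in which the jaws open and shut, and the axes are right-handed (so a half turn about z gives the same grasp; the last joint's range is limited). The gripper opens to 94 mm and grips with 3 to 60 N. Pads are 16 mm wide; open, the fingers measure 119 mm over their backs; the gripper's body (75 mm by 177 mm) begins 78 mm behind the grasp point.
Start: joints at [-1.257, 0.628, 0.038, 1.517, -0.027, 0.996, -0.02], TCP at [240.955, 603.704, 230.478] pointing down, gripper open.
Joint ranges: [-3.06, 3.06], [-0.37, 2.12], [-1.25, 1.32], [0.18, 2.47], [-1.1, 4.24], [0.23, 1.98], [-2.94, 2.94]. Speed limits (rad/s): [2.57, 2.57, 3.14, 3.14, 3.14, 3.14, 3.14].

## Interface

Orientations are given as a unit quaternion [w, x, y, z].
In Python, from workcell import bot, snapshot, finish_job gives the robot as it stands.
- The arm moves only by the tool move_arm, never from a script. Its arguments are lists of equal length, an entry for each row: "delta_pos": the shift along the world's x, y, z in mm, a list of three; "twist": the turn about the world's z in degrees; "grip": the finger opening in mm, from 0 to 94. In form: {"delta_pos": [[tx, ty, tz], ...], "twist": [twist, ...], "grip": [grip, ...]}. A call has 1 to 5 rows; each row is the pose to reach, as a shift and turn from the pose commanded when the call began; what a row does not reach only later rows make up. A row lasts 1/10 s, in which the tool goes at most 50 mm and 8.59 degrees, less where a joint would pass 70% of its speed; a pose out of reach is approached as far as the arm can. A call with a gripper value outside its range is refused whole. The fingers move at their own pace and stop on an object; the grip force is fixed at half the most. Time passes only in rows, so rows that repeat a pose let the fingers close. It gives the time, the measured TCP pose, the force and the opening at its end, in the units of the state.
- bot.state(): the state, without advancing time (a new reading comes with each control period).
- snapshot(name): name is "side" or "top"; returns a dict with "color" (480x640x3 uint8, red, green, blue), "z_map" (480x640 float32, mm along the optical axis (not along the pixel's ray), 0 where there is no reading), "fovy" (degrees; the focal length in pixels is half the picture's height over the tangent of half this angle, whatever the lens; pixels are square), "cx", "cy" (the principal point, pixels), "rvec" (rotation vector, rad) and "tvec" (3), from world to camera coordinates, as OpenCV has them. Camera axes: x right, y down, z forward; pixel columns grow to the right and rows downward; lengths in mm; the calibration is good to about 2 mm. A picture is of the moment at which its call begins.
- finish_job(): hands the job in, once; it reports no verdict.
The state is a dict: "clock": time; "q": joint angles; "qvel": joint speeds; "joint_efforts": joint torques, N m; "eef_pos": TCP position; "tool_rot": TCP orientation; "wrist_force": force on the tool from outside, world axes, zero at the start; "torque": the same for the moment, N m; "opening": opening from 0.0 (shut) to 1.0 (fully open).
Only numpy, scipy, OpenCV 4.12 (cv2) and the standard library are available. Lean on these libraries where they do the work, as an engineer would, in place of code of your own. Each camera call takes 0.05 s, during which the arm holds its last target.

## Task

Set the stepped shaft up for a run-out check on the granite surface plate. First stand the two small matching V-blocks (not the big one) upright on the plate, their grooves in one line that runs along the plate's long side and meets the steel stop block, spaced so that each will carry one of the shaft's two thin journals at about its middle; then lay the shaft in both V-blocks with its plain end facing the stop block and close up to it (within about a centimetre), the threaded end pointing away. Last, stand the dial gauge on the plate behind the shaft (on the side away from the robot) with its arm square across the shaft and its plunger hanging over the middle of the shaft's thick part; leave the big V-block, the brass tin and the little square where they are, and let go of everything.

Things in the scene. Friction and masses are not known exactly. Their poses are not given: they have to be found in the camera images.
- vblock_a: One of two alike small V-blocks, dark iron: 50 mm wide across the groove (x), 30 mm long along it (y), 40 mm high; 90 degree V, 28 mm wide, 14 mm deep, along y in the top. Origin: centre of underside, z up. 0.36 kg, loose on the grey-green mat; grip the flanks across x. A journal lying in the V has its axis 38.7 mm above the underside. Either block may go under either journal.
- vblock_b: The other small V-block, twin of vblock_a in size, frame and mass.
- vblock_big: A single bigger V-block, 64 mm wide (x), 46 mm long (y), 58 mm high, standing among the small ones on the mat. Not needed: leave it alone. Origin: centre of its underside.
- shaft: Stepped steel shaft, 0.5 kg, axis along its y, origin mid thick part (26 mm dia, y -35 to 35 mm; grip here). Journals 18 mm dia, y 35 to 85 and -85 to -35, middles at +60 and -60. Plain end face at y=-85; thin dark threaded stub (12 mm dia) from 85 to +107. Starts level, axis 37 mm above the bench, on two notched wooden posts (fixed) under its journals. It may roll: x and z point anywhere round y.
- dial_stand: Dial gauge stand, 0.6 kg, on the mat. Base 50 (x) by 46 (y) by 42 mm high; 12 mm post above its centre, topped by a clamp block 28 (x) by 20 mm (y), 112 to 140 mm above the underside: grip it across y. An arm runs to -x to a round dial (56 mm, top at 154 mm, 163 with its pin); its plunger hangs at x=-75 mm, y=0, tip 60 mm above the underside. Origin: centre of underside, z up.
- plate: Grey granite surface plate, fixed: 200 mm (x) by 300 mm (y, the long side), 45 mm thick; origin at the centre of its underside on the bench top, +x away from the robot. A low closed wooden box (72 by 38 mm, 22 mm high, fixed) stands near the end opposite the stop block.
- stop: Bright steel stop block, fixed on the plate near either of its two ends: 60 mm (x) by 30 mm (y), 60 mm high, square to the plate. Origin: centre of its underside, on the plate's top. The shaft's plain end goes close up to the middle (across x) of its inner face, the one that looks along the plate.
- tin: Small brass tin, 42 mm in diameter and 35 mm high, on the mat: leave it. Origin: centre of its underside.
- square: Little engineer's square lying on the mat, stock 14 by 70 by 18 mm with a thin blade of 55 mm to its +x: leave it. Origin: centre of the stock's underside.
There are look-alikes about, which are no part of the job. Leave any blue or red look-alike of the vblock_a alone.

How it is judged (in metres and radians):
On the way, in this order (a step that is already met when the one before it is completed fails the run):
1. both small V-blocks stand on the plate, in line with the stop block, about 120 mm apart, let go (z of vblock_a in the frame of plate between 0.042 and 0.048 m and angle between each of vblock_a, vblock_b's own z axis and vertical below 0.06 rad and x of vblock_a in the frame of stop between -0.016 and 0.016 m and angle between the y axis of each of vblock_a, vblock_b and the y axis of plate, either way round below 0.14 rad and z of vblock_b in the frame of plate between 0.042 and 0.048 m and x of vblock_b in the frame of stop between -0.016 and 0.016 m and horizontal distance between vblock_a and vblock_b between 0.094 and 0.146 m and linear speed of each of vblock_a, vblock_b below 0.02 m/s and contact force between the fingers and vblock_a below 0.2 N and contact force between the fingers and vblock_b below 0.2 N), for 0.2 s.
2. the shaft lies in both V-blocks, plain end close to the stop block, let go (z of vblock_a in the frame of plate between 0.042 and 0.048 m and angle between each of vblock_a, vblock_b's own z axis and vertical below 0.06 rad and x of vblock_a in the frame of stop between -0.016 and 0.016 m and angle between the y axis of each of vblock_a, vblock_b and the y axis of plate, either way round below 0.14 rad and z of vblock_b in the frame of plate between 0.042 and 0.048 m and x of vblock_b in the frame of stop between -0.016 and 0.016 m and z of shaft in the frame of plate between 0.0797 and 0.0877 m and angle between shaft's own y axis and vertical between 1.5358 and 1.6058 rad and angle between the y axis of shaft and the y axis of plate, either way round below 0.122 rad and y of stop in the frame of shaft between -0.115 and -0.097 m and x of shaft in the frame of stop between -0.015 and 0.015 m and ((y of vblock_a in the frame of shaft between 0.047 and 0.073 m and y of vblock_b in the frame of shaft between -0.073 and -0.047 m) or (y of vblock_b in the frame of shaft between 0.047 and 0.073 m and y of vblock_a in the frame of shaft between -0.073 and -0.047 m)) and contact force between the fingers and shaft below 0.2 N), for 0.2 s.
3. the dial stand stands behind the shaft with its plunger over the middle, let go (z of dial_stand in the frame of plate between 0.042 and 0.048 m and angle between dial_stand's own z axis and vertical below 0.06 rad and angle between the x axis of dial_stand and the x axis of plate, either way round below 0.244 rad and x of dial_stand in the frame of stop above 0.03 m and x of shaft in the frame of dial_stand between -0.087 and -0.063 m and y of shaft in the frame of dial_stand between -0.012 and 0.012 m and contact force between the fingers and dial_stand below 0.2 N), for 0.2 s.
At the end, for the whole second after the job is handed in: Small V-blocks upright on the plate, under the journals' middles (13 mm). Shaft level in both Vs, along the plate (7 deg), plain end under 15 mm from the stop's face, 15 mm sideways. Dial stand on the plate behind, square (14 deg), plunger over the thick part's middle (12 mm). All at rest, let go (z of vblock_a in the frame of plate between 0.042 and 0.048 m and angle between each of vblock_a, vblock_b, dial_stand's own z axis and vertical below 0.06 rad and x of vblock_a in the frame of stop between -0.016 and 0.016 m and angle between the y axis of each of vblock_a, vblock_b and the y axis of plate, either way round below 0.14 rad and z of vblock_b in the frame of plate between 0.042 and 0.048 m and x of vblock_b in the frame of stop between -0.016 and 0.016 m and z of shaft in the frame of plate between 0.0797 and 0.0877 m and angle between shaft's own y axis and vertical between 1.5358 and 1.6058 rad and angle between the y axis of shaft and the y axis of plate, either way round below 0.122 rad and y of stop in the frame of shaft between -0.115 and -0.097 m and x of shaft in the frame of stop between -0.015 and 0.015 m and ((y of vblock_a in the frame of shaft between 0.047 and 0.073 m and y of vblock_b in the frame of shaft between -0.073 and -0.047 m) or (y of vblock_b in the frame of shaft between 0.047 and 0.073 m and y of vblock_a in the frame of shaft between -0.073 and -0.047 m)) and z of dial_stand in the frame of plate between 0.042 and 0.048 m and angle between the x axis of dial_stand and the x axis of plate, either way round below 0.244 rad and x of dial_stand in the frame of stop above 0.03 m and x of shaft in the frame of dial_stand between -0.087 and -0.063 m and y of shaft in the frame of dial_stand between -0.012 and 0.012 m and linear speed of each of vblock_a, vblock_b, shaft, dial_stand below 0.01 m/s and angular speed of each of vblock_a, vblock_b, shaft, dial_stand below 0.1 rad/s); the robot touches nothing.
It fails at once if the big V-block was moved (over 20 mm) (distance of vblock_big from where it was at the start of the episode above 0.02 m).
It fails at once if the brass tin was moved (over 20 mm) (distance of tin from where it was at the start of the episode above 0.02 m).
It fails at once if the little square was moved (over 20 mm) (distance of square from where it was at the start of the episode above 0.02 m).
It also fails if it takes over 115 s, if anything falls off the work surface, if the arm or the gripper's body presses on something with over 40 N, if the wrist force passes 120 N, or if a joint passes its speed limit or range.

## Working session

There is one attempt and no reset: what is moved stays moved. The work goes in short steps, Python scripts to look and compute and a tool call to move; the robot and the scene stay as the last step left them, time stands still between calls to the robot, and variables do not carry over. Pictures are saved under pics/ and viewed, and the job is handed in when it is done.

Besides the shell and the picture viewer there is one more tool, called after "Request:" as name(argument=value, ...) on one line, values as JSON. move_arm: Moves the arm, as the interface text tells. Its arguments: {"type":"object","properties":{"delta_pos":{"type":"array","items":{"type":"array","items":{"type":"number"}}},"twist":{"type":"array","items":{"type":"number"}},"grip":{"type":"array","items":{"type":"number"}}},"required":["delta_pos","twist","grip"]}

```bash
mkdir -p pics; cat > h.py <<'E'
import numpy as np, cv2, pickle, sys
from workcell import bot, snapshot, finish_job
def snap(n,fn):
    s=snapshot(n); pickle.dump(s,open(f'pics/{fn}.pkl','wb')); cv2.imwrite(f'pics/{fn}.png',s['color'][:,:,::-1]); return s
def load(fn): return pickle.load(open(f'pics/{fn}.pkl','rb'))
def cam(s):
    f=240/np.tan(np.radians(s['fovy'])/2); R=cv2.Rodrigues(np.array(s['rvec'],float))[0]; return f,R,np.array(s['tvec'],float).ravel()
def cloud(s):
    f,R,t=cam(s); v,u=np.mgrid[0:480,0:640]; z=s['z_map'].astype(float)
    P=np.stack([(u-s['cx'])/f*z,(v-s['cy'])/f*z,z],-1); W=(P-t)@R; W[z<=0]=np.nan; return W
def ray(s,u,v,h):
    f,R,t=cam(s); d=R.T@np.array([(u-s['cx'])/f,(v-s['cy'])/f,1]); o=-R.T@t; return o+d*(h-o[2])/d[2]
def proj(s,p):
    f,R,t=cam(s); c=R@np.array(p,float)+t; return c[0]/c[2]*f+s['cx'],c[1]/c[2]*f+s['cy']
E
python3 - <<'E'
from h import *
for n in('top','side'):
    s=snap(n,n+'0'); f,R,t=cam(s); print(n,-R.T@t,f,R[2])
print(bot.state())
E
```

```text
top [ 453.40302477   49.8882305  1313.57399737] 593.0327072801251 [ 0.03624256  0.00912236 -0.99930139]
side [ 231.6542829  -634.1214536   971.65404116] 616.4488913641674 [ 0.23407541  0.58437279 -0.77699237]
{'clock': 0.1, 'q': array([-1.25680053,  0.62923572,  0.03845079,  1.51819479, -0.02698846,
        0.9962874 , -0.01998676]), 'qvel': array([ 8.75717733e-04, -3.54239190e-03,  2.00361037e-03, -2.75703767e-03,
       -2.31573756e-04,  2.19212262e-04,  6.79749140e-05]), 'joint_efforts': array([ 2.85713868e-03, -5.50787902e+01,  1.14724372e+00, -1.87111902e+01,
       -5.21966850e-02,  1.91920821e-02,  5.96019208e-05]), 'eef_pos': array([240.7603592 , 603.21296132, 229.68117476]), 'tool_rot': array([ 4.61658953e-04,  8.27863153e-01,  5.60929545e-01, -6.57727478e-04]), 'wrist_force': array([-0.04497376, -0.20173307, -0.04075193]), 'torque': array([-0.03269623,  0.01098711, -0.01155069]), 'opening': 1.000318818194153}
```

View pics/top0.png

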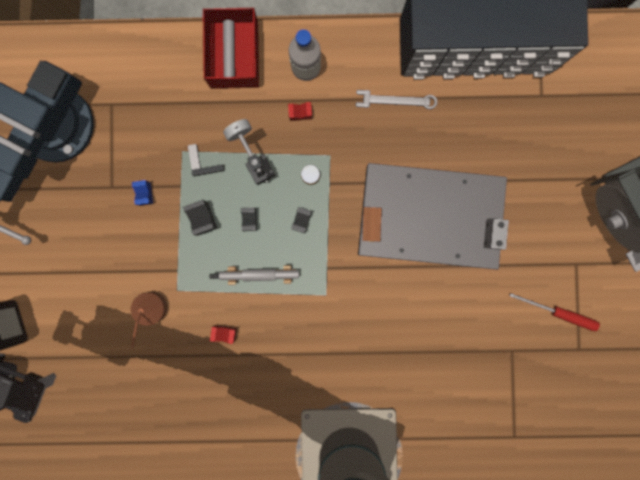

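View pics/side0.png

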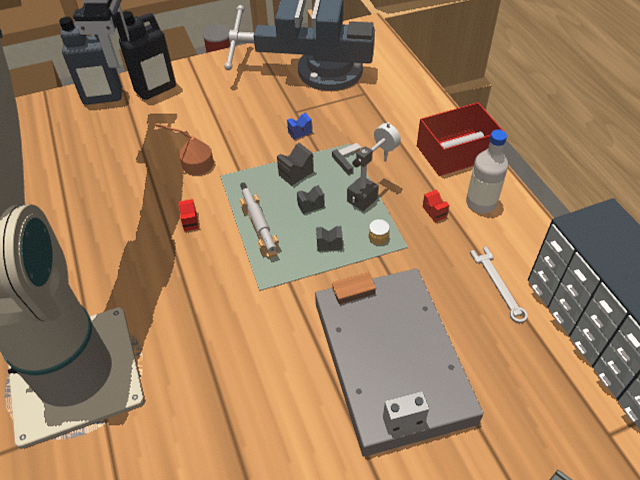

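```bash
python3 - <<'E'
from h import *
s=load('top0')
c=s['color'][110:300,170:340,::-1]; cv2.imwrite('pics/c1.png',cv2.resize(c,None,fx=3.1,fy=3.1,interpolation=cv2.INTER_CUBIC))
c=s['color'][150:280,350:520,::-1]; cv2.imwrite('pics/c2.png',cv2.resize(c,None,fx=4,fy=4,interpolation=cv2.INTER_CUBIC))
W=cloud(s)
for u,v in [(200,217),(250,219),(302,220),(310,174),(238,130),(258,168),(497,233),(372,224),(430,200),(250,275),(222,335),(300,112),(340,300),(185,240)]:
    print(u,v,W[v,u].round(1))
s=load('side0')
c=s['color'][110:280,220:420,::-1]; cv2.imwrite('pics/c3.png',cv2.resize(c,None,fx=4,fy=3.5,interpolation=cv2.INTER_CUBIC))
E
```

```text
200 217 [525.1 310.8  39.5]
250 219 [519.3 204.   31.5]
302 220 [515.2  91.4  30.1]
310 174 [613.7  72.1  39.4]
238 130 [687.9 209.8 159.5]
258 168 [615.1 173.7 139. ]
497 233 [ 477.9 -306.5  106.9]
372 224 [502.2 -56.5  70.5]
430 200 [ 552.4 -183.9   44.6]
250 275 [398.9 203.7  47.1]
222 335 [269.7 268.5  26.6]
300 112 [750.3  91.7  33.2]
340 300 [338.9  11.6   5.4]
185 240 [476.7 351.2   6.8]
```

View pics/c1.png

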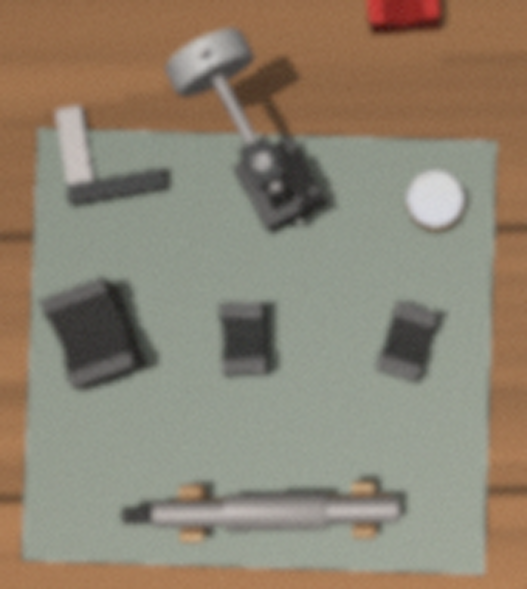

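View pics/c2.png

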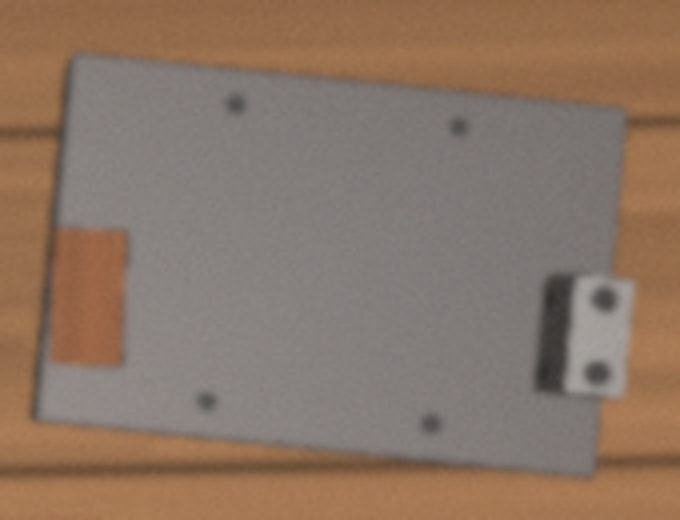

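View pics/c3.png

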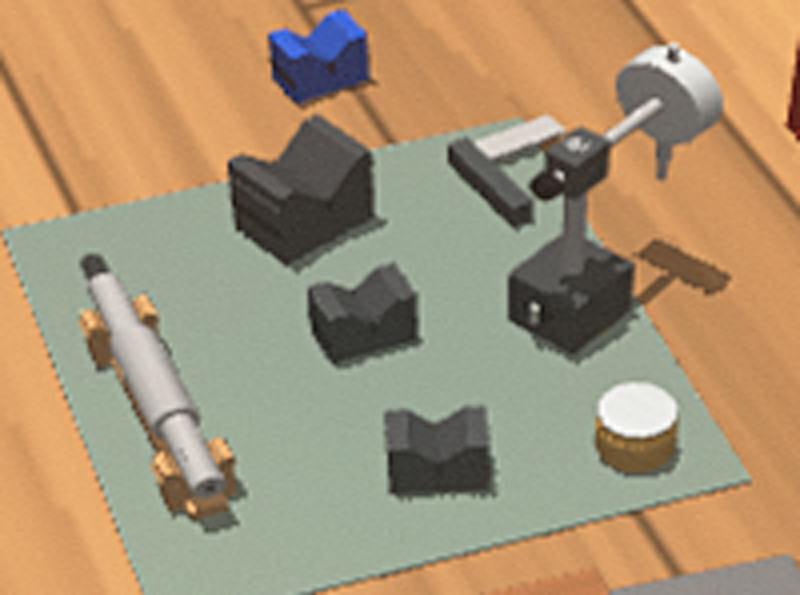

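```bash
python3 - <<'E'
from h import *
s=load('top0'); W=cloud(s); g=cv2.cvtColor(s['color'],cv2.COLOR_RGB2GRAY)
np.set_printoptions(linewidth=250)
for (u0,u1,v0,v1) in [(238,262,204,234),(290,318,204,236)]:
    print(u0,v0); print(g[v0:v1,u0:u1])
    print(W[v0:v1:2,u0:u1,2].round(0).astype(int))
E
```

```text
238 204
[[149 150 148 150 151 150 151 149 150 150 151 148 149 148 149 150 149 151 151 152 151 148 149 152]
 [149 149 151 148 149 149 150 147 150 148 148 147 149 151 149 149 148 147 148 147 149 149 149 151]
 [149 148 148 142 140 141 139 142 140 142 141 142 145 146 142 143 140 141 136 138 141 143 148 149]
 [148 147 138 137 129 127 123 125 126 126 129 132 132 129 127 124 114 111 110 114 120 134 145 150]
 [148 143 131 117 114 109 107 111 110 112 114 114 114 115 113 105  89  79  79  84 103 130 144 148]
 [148 143 129 113 105 104 103 102 105 106 105 105 106 104 105  97  79  59  64  74  99 126 145 150]
 [148 142 127 113 104 101 102 103 104 103 103 105 108 108 104 100  81  59  60  74  97 126 143 148]
 [148 143 123 108  97  96  98  96 100  99 102 103 105 106 102  97  76  56  58  72  97 128 143 148]
 [148 144 121  98  84  79  78  79  80  79  86  87  86  88  85  80  67  50  58  74  97 125 144 151]
 [150 143 129  98  72  67  63  67  66  61  66  66  67  68  69  64  57  49  55  73  97 129 145 148]
 [149 147 136 107  76  62  58  60  57  58  61  61  60  60  57  60  54  49  57  74  97 127 145 151]
 [1
[... 22114 characters left out ...]
3                    5                    6]
 [                  -2                    7                    4                    4                    5                    6                    2                    8                    0                    2                    0
                     3                    5                    1                    4                    3                   10                    8                   -2                    2                    3                    2
                     4                    1                    2                    1                    1                    6]]<stdin>:6: RuntimeWarning: invalid value encountered in cast
```

```bash
cat >> h.py <<'E'
def rect(W,x0,x1,y0,y1,z0,z1,name='',dil=0):
    m=(W[...,0]>x0)&(W[...,0]<x1)&(W[...,1]>y0)&(W[...,1]<y1)&(W[...,2]>z0)&(W[...,2]<z1)
    n,l,st,_=cv2.connectedComponentsWithStats(m.astype(np.uint8),connectivity=8)
    if n<2: print(name,'none'); return None
    k=1+np.argmax(st[1:,4]); m=l==k
    P=W[m]; r=cv2.minAreaRect(P[:,:2].astype(np.float32))
    print(name,'c',np.round(r[0],1),'size',np.round(r[1],1),'ang',round(r[2],1),'n',len(P),'zmed',np.round(np.median(P[:,2]),1)); return m,r
E
python3 - <<'E'
from h import *
for c in ('top0','side0'):
    s=load(c); W=cloud(s); print(c)
    rect(W,470,570,160,240,20,60,'b1'); rect(W,470,570,50,140,20,60,'b2'); rect(W,450,600,260,360,30,80,'big')
    rect(W,350,450,100,320,34,70,'shaft')
    rect(W,560,660,40,110,15,60,'tin')
    rect(W,420,560,-350,-250,90,130,'stop top')
    rect(W,350,650,-400,0,35,56,'plate')
    rect(W,430,600,-100,0,58,80,'box')
    rect(W,560,720,130,260,125,180,'stand top')
    rect(W,640,760,150,260,60,180,'dial')
    rect(W,560,660,130,230,25,60,'stand base')
    m=(np.abs(W[...,0]-340)<10)&(np.abs(W[...,1]-20)<15); print('bench z',np.nanmedian(W[m][:,2]))
    m=(np.abs(W[...,0]-460)<10)&(np.abs(W[...,1]-150)<35); print('mat z',np.nanmedian(W[m][:,2]))
E
```

```text
top0
b1 c [520.3 208.2] size [50.5 31. ] ang 1.5 n 357 zmed 40.1
b2 c [516.1  94.7] size [30.3 50.1] ang 71.0 n 336 zmed 40.6
big c [524.3 312.2] size [66.1 47.2] ang 19.9 n 737 zmed 54.5
shaft c [399.1 197.4] size [ 38.7 191.8] ang 0.1 n 967 zmed 44.7
tin c [614.4  72.3] size [39.1 39.6] ang 88.6 n 291 zmed 38.3
stop top c [ 477.1 -310.7] size [32.2 59.7] ang 84.5 n 496 zmed 106.0
plate c [ 519.7 -187.9] size [300.4 200.5] ang 83.1 n 11960 zmed 45.9
box c [502.9 -55.2] size [38.  72.1] ang 87.0 n 616 zmed 67.0
stand top c [652.6 196.6] size [115.8  54.7] ang 24.1 n 654 zmed 144.1
dial c [670.4 204.6] size [76.7 54.7] ang 24.1 n 499 zmed 146.1
stand base c [625.2 180.4] size [57.1 46. ] ang 27.1 n 367 zmed 44.9
bench z 1.412779410542691
mat z 3.5656553067290893
side0
b1 c [520.9 207.9] size [51.9 36.8] ang 0.4 n 435 zmed 37.6
b2 c [516.7  94. ] size [35.8 49.9] ang 71.4 n 457 zmed 37.4
big c [525.2 313. ] size [68.9 53.8] ang 18.2 n 750 zmed 51.0
shaft c [400.1 197.5] size [ 37.6 194.2] ang 0.0 n 860 zmed 45.0
tin c [615.6  71.5] size [42.9 40.3] ang 64.4 n 395 zmed 37.7
stop top c [ 477.7 -310.7] size [32.3 60.5] ang 82.6 n 941 zmed 106.0
plate c [ 520.3 -187.5] size [302.7 201.3] ang 83.2 n 16969 zmed 46.2
box c [503.9 -54.7] size [41.2 73.1] ang 85.9 n 786 zmed 67.3
stand top c [653.6 201.9] size [119.   55.6] ang 16.1 n 733 zmed 141.1
dial c [682.  195.8] size [77.  55.4] ang 57.2 n 650 zmed 136.6
stand base c [625.7 179.8] size [62.2 49.5] ang 26.0 n 561 zmed 45.1
bench z 1.1792639830136853
mat z 4.600306242329061
```

Named: big dark block (200,217), small dark twins (250,219) and (302,220); a blue one (142,192) and red ones (222,335), (300,112) are decoys. The crops show the two twins (30×50 measured) and the 66×47 big one, so the pair is settled. Plate yaw is about −6.9°, and the stop is at (477,−311).

Start toward b1, gripping offset toward −x so that the gripper body clears the dial clamp.

Request:
move_arm(delta_pos=[[26.6,-39.5,0],[53.2,-79,0],[79.8,-118.5,0],[106.4,-158,0],[133,-197.5,0]], twist=[-6.7,-13.4,-20,-26.7,-33.4], grip=[94,94,94,94,94])

```text
clock: 0.6
eef_pos: [374.6, 404.4, 230.3]
tool_rot: [0.0, 0.955, 0.297, -0.0]
wrist_force: [1.2, 0.3, -0.7]
opening: 1.0
```

Request:
move_arm(delta_pos=[[26.6,-39.5,0],[53.2,-79,0],[79.8,-118.5,0],[106.4,-158,0],[133,-197.5,0]], twist=[-6.7,-13.4,-20,-26.7,-33.4], grip=[94,94,94,94,94])

```text
clock: 1.1
eef_pos: [507.5, 207.1, 230.4]
tool_rot: [-0.0, 1.0, 0.01, -0.0]
wrist_force: [1.3, 0.2, 0.8]
opening: 1.001
```

```bash
cat >> h.py <<'E'
from scipy.spatial.transform import Rotation as Ro
def st():
    s=bot.state(); q=s['tool_rot']; R=Ro.from_quat([q[1],q[2],q[3],q[0]]).as_matrix()
    print(round(s['clock'],2),s['eef_pos'].round(1),'yaw',round(np.degrees(np.arctan2(R[1,0],R[0,0])),2),'z',R[:,2].round(3),'F',s['wrist_force'].round(1),'open',round(float(s['opening'])*94,1),'q',s['q'].round(2))
E
python3 -c "
from h import *
st()
s=load('top0');W=cloud(s)
rect(W,350,450,100,320,50,70,'thick')
s=load('side0');W=cloud(s)
rect(W,350,450,100,320,49,70,'thick')
"
```

```text
1.1 [507.5 207.1 230.4] yaw 1.18 z [-0.  0. -1.] F [1.3 0.2 0.8] open 94.1 q [-0.69  0.51  0.37  1.81 -0.23  0.87 -0.18]
thick c [401.8 176.4] size [15.4 56.5] ang 7.9 n 67 zmed 51.8
thick c [400.1 186.8] size [17.5 68.8] ang 0.4 n 121 zmed 50.4
```

Request:
move_arm(delta_pos=[[0,1,-45],[0,1,-90],[0,1,-135],[0,1,-165],[0,1,-194]], twist=[0,0,0,0,0], grip=[94,94,94,94,94])

```text
clock: 1.6
eef_pos: [506.2, 209.4, 34.4]
tool_rot: [0.0, 1.0, 0.013, -0.001]
wrist_force: [-0.2, 1.3, 0.2]
opening: 0.999
```

Request:
move_arm(delta_pos=[[0,0,0],[0,0,0],[0,0,0],[0,0,0],[0,0,0]], twist=[0,0,0,0,0], grip=[80,65,50,44,44])

```text
clock: 2.1
eef_pos: [509.2, 210.3, 38.1]
tool_rot: [-0.001, 1.0, 0.013, 0.002]
wrist_force: [3.3, 0.2, 1.2]
opening: 0.608
```

```bash
python3 -c "
from h import *
st(); s=snap('side','s1'); cv2.imwrite('pics/s1c.png',cv2.resize(s['color'][80:300,180:440,::-1],None,fx=3,fy=2.7))"
```

```text
2.1 [509.2 210.3  38.1] yaw 1.43 z [ 0.005  0.001 -1.   ] F [3.3 0.2 1.2] open 57.2 q [-0.59  0.79  0.22  1.95 -0.37  0.44 -0.07]
```

View pics/s1c.png

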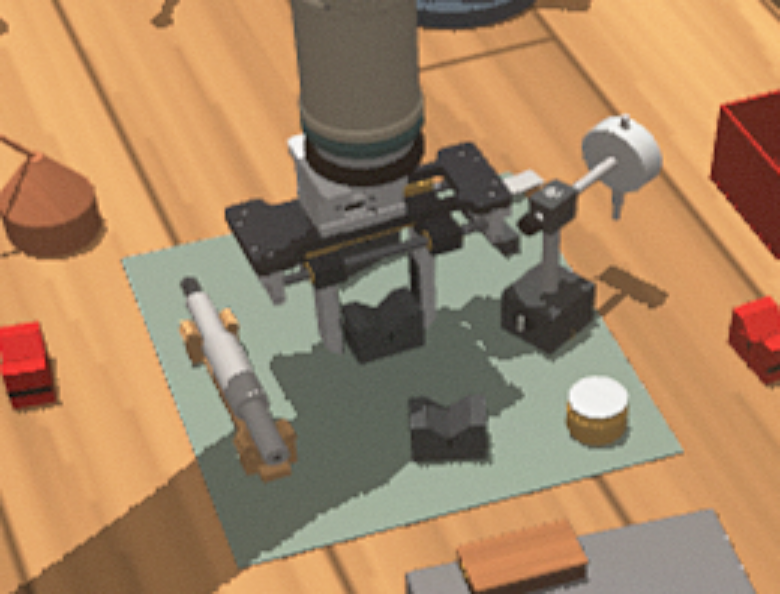

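The jaws straddle the twin and are still closing (57 mm), and the body clears the dial clamp. Continue closing.

Request:
move_arm(delta_pos=[[0,0,0],[0,0,0],[0,0,0],[0,0,0],[0,0,0]], twist=[0,0,0,0,0], grip=[30,30,30,30,30])

```text
clock: 2.65
eef_pos: [509.6, 210.3, 38.0]
tool_rot: [-0.001, 1.0, 0.012, 0.003]
wrist_force: [3.8, 0.2, 7.6]
opening: 0.53
```

Request:
move_arm(delta_pos=[[0,0,15],[0,0,45],[0,0,80],[0,0,110],[0,0,130]], twist=[0,0,0,0,0], grip=[30,30,30,30,30])

```text
clock: 3.15
eef_pos: [505.4, 209.6, 167.7]
tool_rot: [0.0, 1.0, 0.013, -0.001]
wrist_force: [0.2, -0.4, -3.0]
opening: 0.53
```

```bash
python3 -c "
from h import *
st()"
```

```text
3.15 [505.4 209.6 167.7] yaw 1.46 z [-0.002 -0.    -1.   ] F [ 0.2 -0.4 -3. ] open 49.9 q [-0.67  0.59  0.34  1.88 -0.28  0.73 -0.14]
```

Request:
move_arm(delta_pos=[[-2,-40,0],[-5,-88,0],[-7,-136,0],[-10,-184,0],[-12,-232,0]], twist=[-1,-2,-3,-4,-4.2], grip=[30,30,30,30,30])

```text
clock: 3.65
eef_pos: [492.2, -23.3, 165.8]
tool_rot: [-0.0, 1.0, -0.024, -0.002]
wrist_force: [1.3, 0.2, -3.5]
opening: 0.532
```

Request:
move_arm(delta_pos=[[-2,-48,0],[-5,-96,0],[-7,-144,0],[-9,-192,0],[-11,-238,0]], twist=[-1,-2,-3,-4,-4.2], grip=[30,30,30,30,30])

```text
clock: 4.15
eef_pos: [481.8, -260.9, 165.6]
tool_rot: [-0.001, 0.998, -0.061, -0.002]
wrist_force: [1.0, 0.2, -2.3]
opening: 0.531
```

Request:
move_arm(delta_pos=[[0,0,-20],[0,0,-40],[0,0,-60],[0,0,-70],[0,0,-70]], twist=[0,0,0,0,0], grip=[30,30,30,30,30])

```text
clock: 4.65
eef_pos: [482.1, -258.8, 94.8]
tool_rot: [-0.001, 0.998, -0.061, -0.002]
wrist_force: [-0.8, 0.3, -3.1]
opening: 0.53
```

```bash
python3 -c "
from h import *
st(); s=snap('side','s2'); W=cloud(s); rect(W,430,540,-300,-230,80,120,'b1'); cv2.imwrite('pics/s2c.png',cv2.resize(s['color'][220:480,280:540,::-1],None,fx=2.3,fy=2.3))"
```

```text
4.65 [ 482.1 -258.8   94.8] yaw -6.94 z [-0.005  0.003 -1.   ] F [-0.8  0.3 -3.1] open 49.9 q [ 0.27  0.69  0.27  1.92 -0.32  0.57  0.63]
b1 c [ 482.6 -260.4] size [32.5 74.8] ang 84.4 n 839 zmed 96.5
```

View pics/s2c.png

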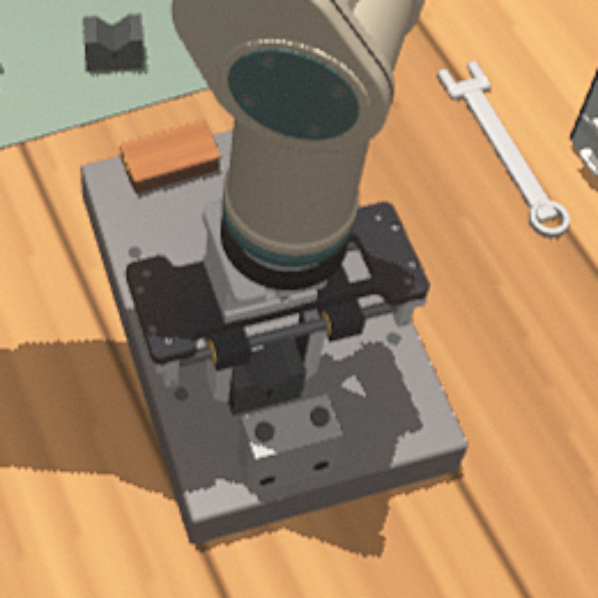

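Request:
move_arm(delta_pos=[[0.5,-3,-5],[0.5,-3,-9],[0.5,-3,-12],[0.5,-3,-14],[0.5,-3,-14]], twist=[0,0,0,0,0], grip=[30,30,30,30,30])

```text
clock: 5.2
eef_pos: [484.3, -263.1, 82.3]
tool_rot: [-0.0, 0.998, -0.061, -0.0]
wrist_force: [-0.1, -0.0, -4.8]
opening: 0.528
```

Request:
move_arm(delta_pos=[[0,0,0],[0,0,-1],[0,0,-1],[0,0,-1],[0,0,-1]], twist=[0,0,0,0,0], grip=[30,30,30,30,30])

```text
clock: 5.7
eef_pos: [484.5, -263.3, 81.5]
tool_rot: [-0.0, 0.998, -0.061, 0.0]
wrist_force: [0.3, -1.2, -3.8]
opening: 0.535
```

Request:
move_arm(delta_pos=[[0,0,-1],[0,0,-1],[0,0,-2],[0,0,-2],[0,0,-2]], twist=[0,0,0,0,0], grip=[30,30,30,30,30])

```text
clock: 6.2
eef_pos: [484.4, -263.3, 80.1]
tool_rot: [-0.0, 0.998, -0.061, 0.0]
wrist_force: [-2.8, 1.7, 5.5]
opening: 0.534
```

Contact. Release gently.

Request:
move_arm(delta_pos=[[0,0,0],[0,0,0],[0,0,0],[0,0,0],[0,0,0]], twist=[0,0,0,0,0], grip=[55,65,80,94,94])

```text
clock: 6.7
eef_pos: [484.5, -263.3, 79.4]
tool_rot: [0.0, 0.998, -0.061, 0.0]
wrist_force: [0.7, -0.2, -1.0]
opening: 0.89
```

Request:
move_arm(delta_pos=[[0,0,15],[0,0,40],[0,0,65],[0,0,85],[0,0,100]], twist=[0,0,0,0,0], grip=[94,94,94,94,94])

```text
clock: 7.2
eef_pos: [484.8, -263.6, 180.9]
tool_rot: [0.0, 0.998, -0.061, 0.001]
wrist_force: [0.4, -0.4, -0.1]
opening: 0.999
```

```bash
python3 -c "
from h import *
st(); s=snap('side','s3'); W=cloud(s); rect(W,430,540,-290,-230,70,100,'b1')"
```

```text
7.2 [ 484.8 -263.6  180.9] yaw -6.97 z [ 0.001 -0.001 -1.   ] F [ 0.4 -0.4 -0.1] open 93.9 q [ 0.23  0.57  0.34  1.86 -0.26  0.76  0.58]
b1 c [ 485.3 -264.8] size [31.5 51.3] ang 83.3 n 684 zmed 82.6
```

Request:
move_arm(delta_pos=[[4,45,0],[8,90,0],[12,135,0],[16,180,0],[20,225,0]], twist=[-3,-6,-9,-12,-12], grip=[94,94,94,94,94])

```text
clock: 7.75
eef_pos: [504.3, -36.5, 179.0]
tool_rot: [0.0, 0.986, -0.165, -0.0]
wrist_force: [0.8, 0.5, 0.7]
opening: 1.003
```

Request:
move_arm(delta_pos=[[4,45,0],[8,90,0],[12,133,0],[12,133,-40],[12,133,-80]], twist=[0,0,0,0,0], grip=[94,94,94,94,94])

```text
clock: 8.25
eef_pos: [517.2, 97.6, 98.8]
tool_rot: [-0.001, 0.987, -0.162, 0.001]
wrist_force: [0.2, -0.4, -0.3]
opening: 1.0
```

```bash
python3 -c "
from h import *
st()"
```

```text
8.25 [517.2  97.6  98.8] yaw -18.67 z [ 0.003  0.001 -1.   ] F [ 0.2 -0.4 -0.3] open 94.0 q [-0.47  0.68  0.35  1.99 -0.42  0.54 -0.15]
```

Request:
move_arm(delta_pos=[[-0.5,-2.5,-20],[-0.5,-2.5,-40],[-0.5,-2.5,-55],[-0.5,-2.5,-61],[-0.5,-2.5,-61]], twist=[0,0,0,0,0], grip=[94,94,94,94,94])

```text
clock: 8.75
eef_pos: [515.3, 92.0, 37.6]
tool_rot: [0.0, 0.986, -0.165, -0.001]
wrist_force: [-0.1, -0.3, 0.1]
opening: 0.996
```

Request:
move_arm(delta_pos=[[0,0,0],[0,0,0],[0,0,0],[0,0,0],[0,0,0]], twist=[0,0,0,0,0], grip=[30,30,30,30,30])

```text
clock: 9.25
eef_pos: [516.2, 92.3, 38.8]
tool_rot: [-0.0, 0.986, -0.165, 0.0]
wrist_force: [-0.1, -0.4, -0.3]
opening: 0.613
```

Request:
move_arm(delta_pos=[[0,0,0],[0,0,0],[0,0,0],[0,0,0],[0,0,0]], twist=[0,0,0,0,0], grip=[30,30,30,30,30])

```text
clock: 9.75
eef_pos: [515.4, 92.5, 38.6]
tool_rot: [-0.0, 0.986, -0.165, -0.001]
wrist_force: [-2.9, 1.3, 5.4]
opening: 0.531
```

Request:
move_arm(delta_pos=[[0,0,15],[0,0,45],[0,0,80],[0,0,110],[0,0,130]], twist=[0,0,0,0,0], grip=[30,30,30,30,30])

```text
clock: 10.25
eef_pos: [516.7, 91.9, 170.0]
tool_rot: [-0.0, 0.986, -0.165, 0.001]
wrist_force: [0.8, 0.2, -3.4]
opening: 0.527
```

```bash
python3 -c "
from h import *
st()"
```

```text
10.25 [516.7  91.9 170. ] yaw -18.98 z [ 0.002 -0.    -1.   ] F [ 0.8  0.2 -3.4] open 49.5 q [-0.52  0.57  0.43  1.94 -0.36  0.71 -0.2 ]
```

Request:
move_arm(delta_pos=[[-3,-42,0],[-7,-90,0],[-11,-138,0],[-15,-186,0],[-18,-233,0]], twist=[3,6,9,12,12], grip=[30,30,30,30,30])

```text
clock: 10.75
eef_pos: [497.3, -142.9, 168.0]
tool_rot: [0.0, 0.998, -0.06, -0.0]
wrist_force: [1.7, -0.0, -4.0]
opening: 0.53
```

Request:
move_arm(delta_pos=[[0,-4,-20],[0,-4,-50],[0,-4,-70],[0,-4,-80],[0,-4,-80]], twist=[0,0,0,0,0], grip=[30,30,30,30,30])

```text
clock: 11.25
eef_pos: [497.0, -144.7, 87.1]
tool_rot: [-0.0, 0.998, -0.061, -0.001]
wrist_force: [0.4, -0.2, -3.6]
opening: 0.532
```

```bash
python3 -c "
from h import *
st(); s=snap('side','s4'); W=cloud(s); rect(W,430,570,-190,-100,50,76,'b2 low');rect(W,480,517,-190,-100,60,150,'b2')"
```

```text
11.25 [ 497.  -144.7   87.1] yaw -6.97 z [-0.003  0.    -1.   ] F [ 0.4 -0.2 -3.6] open 50.0 q [ 0.05  0.68  0.26  2.01 -0.35  0.5   0.45]
b2 low c [ 497.1 -154.7] size [ 9.5 73.9] ang 79.2 n 234 zmed 66.7
b2 c [ 499.2 -143.1] size [33.2 37.4] ang 86.6 n 486 zmed 83.9
```

Request:
move_arm(delta_pos=[[1,-2,-2],[1,-2,-4],[1,-2,-6],[1,-2,-7],[1,-2,-7]], twist=[0,0,0,0,0], grip=[30,30,30,30,30])

```text
clock: 11.8
eef_pos: [499.0, -146.7, 81.5]
tool_rot: [-0.0, 0.998, -0.061, 0.0]
wrist_force: [-0.2, -0.1, -4.4]
opening: 0.532
```

Request:
move_arm(delta_pos=[[0,0,-0.5],[0,0,-0.5],[0,0,-1],[0,0,-1],[0,0,-1]], twist=[0,0,0,0,0], grip=[30,30,30,30,30])

```text
clock: 12.3
eef_pos: [499.0, -146.8, 80.7]
tool_rot: [-0.0, 0.998, -0.061, 0.0]
wrist_force: [-0.7, 0.7, -1.1]
opening: 0.533
```

Request:
move_arm(delta_pos=[[0,0,-0.5],[0,0,-0.5],[0,0,-0.5],[0,0,-0.5],[0,0,-0.5]], twist=[0,0,0,0,0], grip=[30,30,55,70,94])

```text
clock: 12.8
eef_pos: [499.2, -146.9, 80.0]
tool_rot: [0.0, 0.998, -0.061, 0.0]
wrist_force: [0.2, -0.3, -1.2]
opening: 0.72
```

Request:
move_arm(delta_pos=[[0,0,0],[0,0,0],[0,0,25],[0,0,65],[0,0,100]], twist=[0,0,0,0,0], grip=[94,94,94,94,94])

```text
clock: 13.3
eef_pos: [498.7, -146.9, 181.1]
tool_rot: [0.0, 0.998, -0.061, -0.0]
wrist_force: [0.6, 0.2, 0.1]
opening: 0.999
```

Request:
move_arm(delta_pos=[[-15,45,0],[-30,90,0],[-45,135,0],[-60,180,0],[-75,225,0]], twist=[1.4,2.8,4.2,5.6,7], grip=[94,94,94,94,94])

```text
clock: 13.8
eef_pos: [423.2, 79.8, 180.2]
tool_rot: [-0.0, 1.0, 0.001, 0.0]
wrist_force: [1.6, 0.4, -0.8]
opening: 1.002
```

```bash
python3 -c "
from h import *
st()
for n in('side','top'):
    s=snap(n,n+'5'); W=cloud(s); rect(W,430,540,-290,-230,70,100,'b1'); rect(W,430,570,-190,-100,70,100,'b2'); rect(W,350,450,100,320,34,70,'shaft')
cv2.imwrite('pics/s5.png',s['color'][:,:,::-1])
"
```

```text
13.8 [423.2  79.8 180.2] yaw 0.07 z [ 0.001  0.    -1.   ] F [ 1.6  0.4 -0.8] open 94.1 q [-0.5   0.42  0.35  2.16 -0.25  0.59  0.03]
b1 c [ 485.  -265.1] size [31.6 51. ] ang 82.8 n 687 zmed 82.7
b2 c [ 500.1 -144.2] size [33.3 50.7] ang 83.8 n 571 zmed 82.1
shaft c [402. 161.] size [120.9  35.5] ang 87.5 n 454 zmed 45.2
b1 c [ 484.4 -264.8] size [31.4 50.3] ang 82.8 n 381 zmed 83.2
b2 c [ 499.5 -144.4] size [30.3 49.9] ang 83.4 n 365 zmed 82.9
shaft c [398.  240.6] size [104.8  36.8] ang 88.1 n 503 zmed 44.7
```

View pics/side5.png

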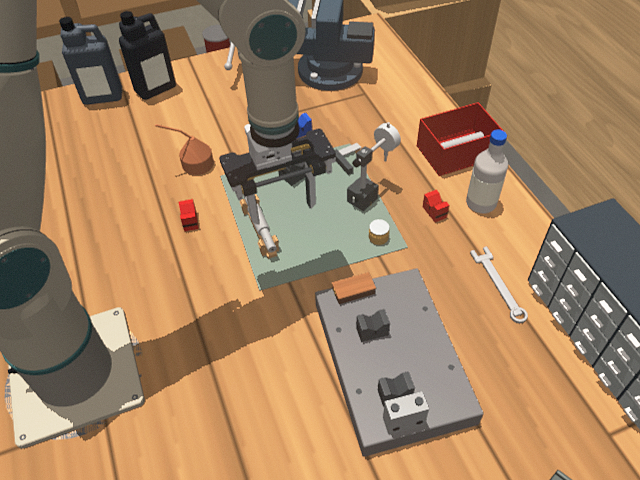

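Request:
move_arm(delta_pos=[[-10,45,0],[-20,90,0],[-23.5,107,-40],[-23.5,107,-80],[-23.5,107,-100]], twist=[0,0,0,0,0], grip=[94,94,94,94,94])

```text
clock: 14.4
eef_pos: [399.4, 185.2, 77.7]
tool_rot: [0.001, 1.0, 0.001, -0.001]
wrist_force: [0.1, -1.0, -0.2]
opening: 1.004
```

```bash
python3 -c "
from h import *
st()"
```

```text
14.4 [399.4 185.2  77.7] yaw 0.13 z [-0.002 -0.001 -1.   ] F [ 0.1 -1.  -0.2] open 94.4 q [-0.64  0.63  0.21  2.22 -0.39  0.33 -0.1 ]
```

Request:
move_arm(delta_pos=[[0.5,1,-15],[0.5,1,-28],[0.5,1,-36],[0.5,1,-36],[0.5,1,-36]], twist=[0,0,0,0,0], grip=[94,94,94,94,80])

```text
clock: 14.9
eef_pos: [401.3, 185.9, 44.2]
tool_rot: [0.0, 1.0, 0.0, 0.0]
wrist_force: [0.3, -0.1, -0.1]
opening: 0.95
```

Request:
move_arm(delta_pos=[[0,0,0],[0,0,0],[0,0,0],[0,0,0],[0,0,0]], twist=[0,0,0,0,0], grip=[10,10,10,10,10])

```text
clock: 15.4
eef_pos: [401.0, 186.3, 44.1]
tool_rot: [-0.0, 1.0, 0.0, 0.0]
wrist_force: [-0.2, -0.2, -0.5]
opening: 0.522
```

Request:
move_arm(delta_pos=[[0,0,0],[0,0,0],[0,0,0],[0,0,0],[0,0,0]], twist=[0,0,0,0,0], grip=[10,10,10,10,10])

```text
clock: 15.9
eef_pos: [399.0, 186.2, 43.8]
tool_rot: [0.0, 1.0, 0.001, -0.002]
wrist_force: [-4.4, 1.2, 3.2]
opening: 0.265
```

Request:
move_arm(delta_pos=[[0,0,0],[0,0,0],[0,0,0],[0,0,0],[0,0,0]], twist=[0,0,0,0,0], grip=[10,10,10,10,10])

```text
clock: 16.4
eef_pos: [399.0, 186.2, 43.9]
tool_rot: [0.0, 1.0, 0.001, -0.002]
wrist_force: [-5.6, 0.7, 4.3]
opening: 0.267
```

```bash
python3 -c "
from h import *
st()"
```

```text
16.4 [399.  186.2  43.9] yaw 0.08 z [-0.004 -0.    -1.   ] F [-5.6  0.7  4.3] open 25.1 q [-0.61  0.7   0.16  2.23 -0.45  0.24 -0.05]
```

Request:
move_arm(delta_pos=[[0,0,10],[0,0,35],[0,0,70],[0,0,105],[0,0,125]], twist=[0,0,0,0,0], grip=[10,10,10,10,10])

```text
clock: 16.9
eef_pos: [403.1, 186.3, 171.8]
tool_rot: [-0.001, 1.0, -0.0, 0.003]
wrist_force: [0.1, 0.9, -4.8]
opening: 0.264
```

Request:
move_arm(delta_pos=[[8,-30,0],[18,-70,0],[29,-115,0],[40,-160,0],[50,-200,0]], twist=[-1,-2,-3,-4,-5], grip=[10,10,10,10,10])

```text
clock: 17.4
eef_pos: [452.3, -16.8, 169.7]
tool_rot: [0.001, 0.999, -0.044, 0.002]
wrist_force: [1.9, 0.5, -4.8]
opening: 0.27
```

Request:
move_arm(delta_pos=[[10,-45,0],[20,-90,0],[30,-130,0],[38,-165,0],[43,-190,0]], twist=[-1,-2,-2,-2,-2], grip=[10,10,10,10,10])

```text
clock: 17.9
eef_pos: [494.7, -208.2, 169.7]
tool_rot: [0.002, 0.998, -0.062, 0.001]
wrist_force: [0.7, 0.2, -4.0]
opening: 0.271
```

```bash
python3 -c "
from h import *
st(); s=snap('side','s6'); W=cloud(s); rect(W,430,540,-330,-50,130,175,'shaft');cv2.imwrite('pics/s6c.png',cv2.resize(s['color'][200:480,250:540,::-1],None,fx=2.1,fy=2.1))"
```

```text
17.9 [ 494.7 -208.2  169.7] yaw -7.15 z [ 0.003 -0.004 -1.   ] F [ 0.7  0.2 -4. ] open 25.5 q [ 0.1   0.57  0.37  1.91 -0.3   0.71  0.52]
shaft c [ 496.8 -241.3] size [ 48.3 101.9] ang 5.4 n 824 zmed 170.6
```

View pics/s6c.png

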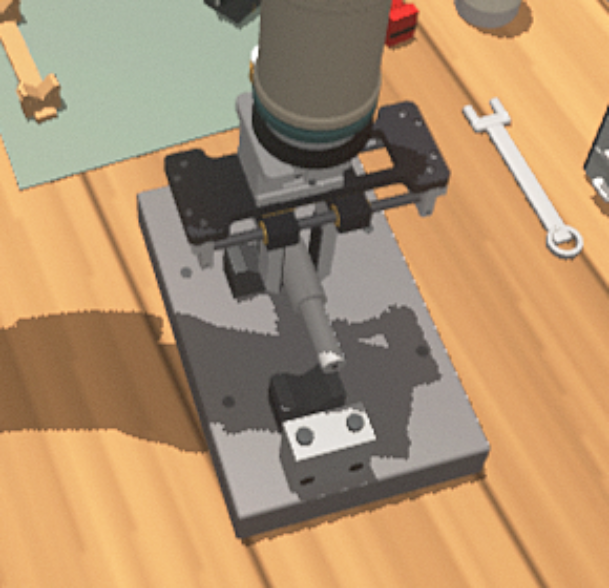

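Request:
move_arm(delta_pos=[[-2.5,3,-15],[-2.5,3,-35],[-2.5,3,-50],[-2.5,3,-62],[-2.5,3,-65]], twist=[0,0,0,0,0], grip=[10,10,10,10,10])

```text
clock: 18.45
eef_pos: [491.0, -200.8, 103.1]
tool_rot: [0.0, 0.998, -0.061, -0.001]
wrist_force: [0.3, 0.2, -3.6]
opening: 0.268
```

```bash
python3 -c "
from h import *
st(); s=snap('side','s7'); W=cloud(s); rect(W,465,510,-330,-230,92,115,'shaft');cv2.imwrite('pics/s7c.png',cv2.resize(s['color'][300:480,330:540,::-1],None,fx=3,fy=3))
m=(abs(W[...,0]-484)<7)&(W[...,1]>-293)&(W[...,1]<-225)&(W[...,2]>96)&(W[...,2]<130)
P=W[m];print(P.min(0),P.max(0));
f,R,t=cam(s)
for k in range(-295,-235,6):
    q=P[abs(P[:,1]-k)<3]
    if len(q): print(k,len(q),np.median(q,0).round(1),q[:,2].max().round(1))"
```

```text
18.45 [ 491.  -200.8  103.1] yaw -6.97 z [-0.001 -0.    -1.   ] F [ 0.3  0.2 -3.6] open 25.2 q [ 0.13  0.67  0.31  1.97 -0.36  0.56  0.56]
shaft c [ 485.8 -311.7] size [31.7 44.8] ang 83.0 n 624 zmed 106.0
[ 477.06428176 -285.19529646   96.12522466] [ 490.95127262 -225.23493539  113.07106485]
-283 43 [ 483.8 -283.7  103.1] 108.7
-277 33 [ 482.9 -277.4  105.2] 107.8
-271 35 [ 483.9 -270.9  104.5] 107.7
-265 36 [ 482.9 -264.9  105. ] 107.5
-259 31 [ 483.5 -258.8  104.9] 108.8
-253 34 [ 483.  -253.   104.8] 107.9
-247 35 [ 483.6 -247.4  104.5] 107.4
-241 33 [ 483.8 -241.2  105.3] 107.7
```

View pics/s7c.png

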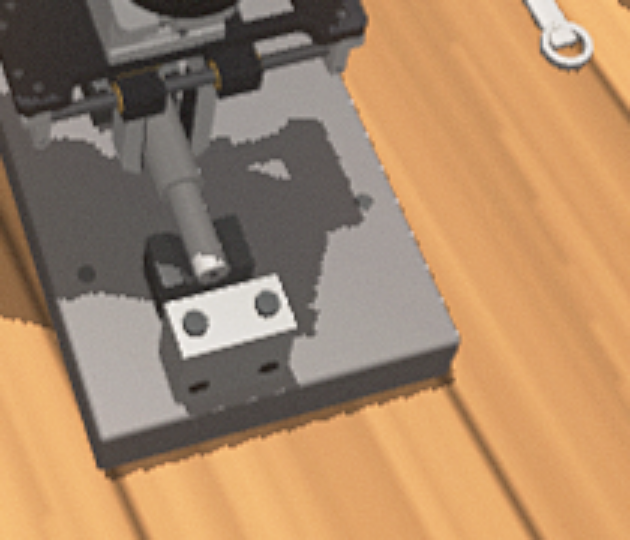

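Request:
move_arm(delta_pos=[[1,-3.5,-3],[1,-3.5,-6],[1,-3.5,-9],[1,-3.5,-11],[1,-3.5,-11]], twist=[0,0,0,0,0], grip=[10,10,10,10,10])

```text
clock: 19.0
eef_pos: [492.4, -204.2, 92.8]
tool_rot: [-0.0, 0.998, -0.061, -0.0]
wrist_force: [0.2, -0.4, -3.7]
opening: 0.269
```

Request:
move_arm(delta_pos=[[0,0,-0.5],[0,0,-0.5],[0,0,-1],[0,0,-1],[0,0,-1]], twist=[0,0,0,0,0], grip=[10,10,10,10,10])

```text
clock: 19.5
eef_pos: [492.5, -204.3, 92.0]
tool_rot: [-0.0, 0.998, -0.061, 0.0]
wrist_force: [-0.3, -0.1, -4.0]
opening: 0.275
```

Request:
move_arm(delta_pos=[[0,0,-0.5],[0,0,-1],[0,0,-1.5],[0,0,-1.5],[0,0,-1.5]], twist=[0,0,0,0,0], grip=[10,10,10,10,10])

```text
clock: 20.0
eef_pos: [492.4, -204.3, 91.5]
tool_rot: [-0.0, 0.998, -0.061, 0.0]
wrist_force: [-3.2, 1.2, 7.5]
opening: 0.267
```

Request:
move_arm(delta_pos=[[0,0,0],[0,0,0],[0,0,0],[0,0,0],[0,0,0]], twist=[0,0,0,0,0], grip=[28,32,45,65,80])

```text
clock: 20.5
eef_pos: [492.6, -204.4, 90.4]
tool_rot: [0.0, 0.998, -0.061, 0.0]
wrist_force: [1.6, 0.6, -0.1]
opening: 0.558
```

Request:
move_arm(delta_pos=[[0,0,0],[0,0,0],[0,0,30],[0,0,70],[0,0,110]], twist=[0,0,0,0,0], grip=[85,85,85,90,94])

```text
clock: 21.0
eef_pos: [491.9, -204.2, 201.4]
tool_rot: [-0.0, 0.998, -0.061, -0.001]
wrist_force: [0.6, 0.3, -0.2]
opening: 0.98
```

Request:
move_arm(delta_pos=[[15,40,6],[30,80,12],[45,120,18],[60,160,24],[75,200,30]], twist=[-5,-10,-15,-20,-25], grip=[94,94,94,94,94])

```text
clock: 21.5
eef_pos: [567.7, -2.5, 230.8]
tool_rot: [-0.0, 0.961, -0.277, 0.0]
wrist_force: [0.1, -1.1, -0.7]
opening: 1.0
```

```bash
python3 -c "
from h import *
st()
for n in('side','top'):
    s=snap(n,n+'8'); W=cloud(s); rect(W,430,540,-290,-230,60,120,'b1+'); rect(W,430,570,-190,-100,60,120,'b2+'); rect(W,430,540,-296,-80,84,115,'shaft');rect(W,430,540,-250,-160,85,115,'thick')
    rect(W,560,720,130,260,25,60,'base');rect(W,590,645,130,200,125,150,'clamp');rect(W,640,720,150,260,120,200,'dial')
cv2.imwrite('pics/t8c.png',cv2.resize(s['color'][100:290,180:530,::-1],None,fx=2.2,fy=2.2))
"
```

```text
21.5 [567.7  -2.5 230.8] yaw -32.17 z [ 0.  0. -1.] F [ 0.1 -1.1 -0.7] open 94.0 q [-0.4   0.56  0.55  1.76 -0.36  0.92 -0.26]
b1+ c [ 485.1 -258.7] size [59.4 51.6] ang 85.0 n 972 zmed 87.1
b2+ c [ 500.2 -145.6] size [91.1 51.2] ang 85.0 n 950 zmed 88.2
shaft c [ 493.6 -198.8] size [205.8  55.7] ang 80.4 n 1701 zmed 92.0
thick c [ 492.7 -204.9] size [91.7 25.8] ang 82.6 n 729 zmed 94.8
base c [626.5 179.8] size [58.  48.5] ang 29.1 n 517 zmed 45.1
clamp c [626.7 174.6] size [18.6 31.7] ang 76.1 n 85 zmed 140.5
dial c [643.4 179.6] size [4.7 1.1] ang 86.4 n 6 zmed 128.4
b1+ c [ 485.1 -258.1] size [59.1 50.9] ang 84.0 n 531 zmed 87.8
b2+ c [ 499.5 -145.6] size [91.7 50.5] ang 83.1 n 661 zmed 89.2
shaft c [ 494.1 -193.1] size [190.9  49.6] ang 82.3 n 1112 zmed 91.5
thick c [ 492.  -204.9] size [92.2 25.6] ang 82.8 n 501 zmed 94.7
base c [624.9 180.3] size [56.8 46. ] ang 27.1 n 363 zmed 45.4
clamp c [623.7 179.7] size [49.2 19.7] ang 25.6 n 209 zmed 142.1
dial c [670.8 204.3] size [75.5 54.6] ang 25.2 n 474 zmed 147.0
```

View pics/t8c.png

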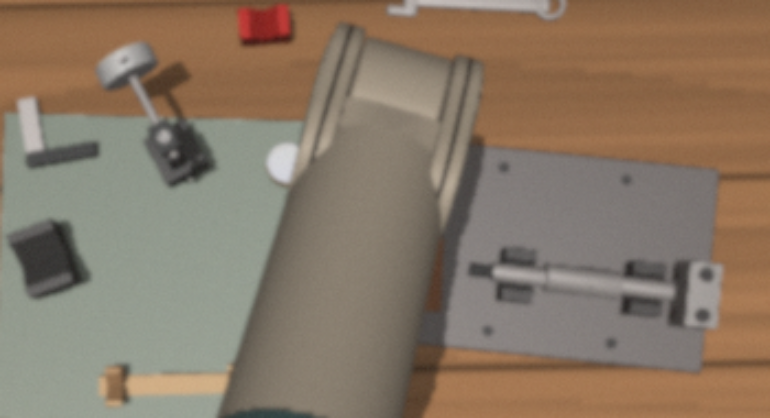

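View pics/side8.png

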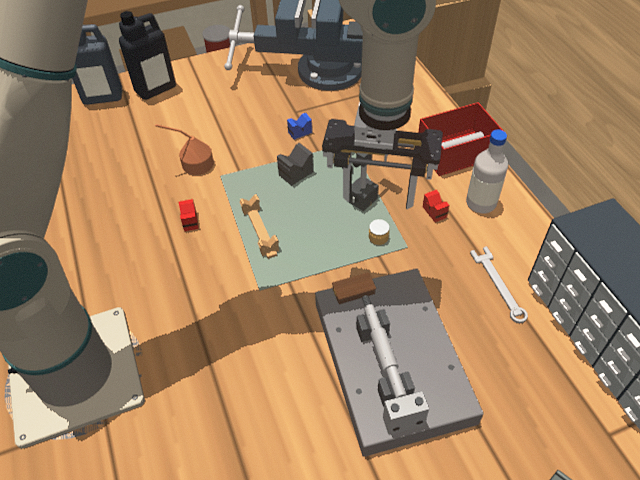

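Request:
move_arm(delta_pos=[[12,37,0],[24,74,0],[36,111,0],[48,148,0],[58,182.5,0]], twist=[-7,-14,-21,-28,-32], grip=[94,94,94,94,94])

```text
clock: 22.1
eef_pos: [625.7, 179.5, 230.2]
tool_rot: [0.0, 0.847, -0.531, -0.0]
wrist_force: [0.4, -0.1, 0.3]
opening: 1.002
```

```bash
python3 -c "
from h import *
st()
s=load('top8')
c=s['color'][110:210,200:320,::-1];cv2.imwrite('pics/t8d.png',cv2.resize(c,None,fx=6,fy=6,interpolation=cv2.INTER_CUBIC))
W=cloud(s)
m=(abs(W[...,0]-492)<60)&(W[...,1]<-80)&(W[...,1]>-300)&(W[...,2]>84)
ex=np.array([.9928,-.1201]);ey=np.array([.1201,.9928]);
P=W[m];d=P[:,:2]-[477.4,-310.7];a=d@ex;b=d@ey
k=(abs(a-2)<4)
for lo in range(14,225,5):
    q=k&(b>=lo)&(b<lo+5)
    print(lo,q.sum(),np.median(P[q,2]).round(1) if q.sum() else '',end='; ')
"
```

```text
22.1 [625.7 179.5 230.2] yaw -64.15 z [-0. -0. -1.] F [ 0.4 -0.1  0.3] open 94.2 q [-0.71  0.73  0.7   1.53 -0.51  1.08 -1.01]
14 10 96.5; 19 1 94.4; 24 10 94.7; 29 10 93.2; 34 8 92.9; 39 11 92.5; 44 9 92.0; 49 9 92.7; 54 10 94.4; 59 8 94.0; 64 12 94.1; 69 6 94.6; 74 9 95.3; 79 10 97.6; 84 9 97.3; 89 9 96.5; 94 11 97.2; 99 9 95.8; 104 9 97.6; 109 10 95.8; 114 9 97.0; 119 10 97.0; 124 8 99.0; 129 11 98.8; 134 11 97.7; 139 10 95.5; 144 10 93.3; 149 7 91.8; 154 11 93.4; 159 8 93.1; 164 11 92.2; 169 9 93.6; 174 9 93.2; 179 11 92.5; 184 8 92.1; 189 10 93.0; 194 8 88.9; 199 10 91.2; 204 10 90.4; 209 7 90.4; 214 2 88.9; 219 0 ; 224 0 ;
```

View pics/t8d.png

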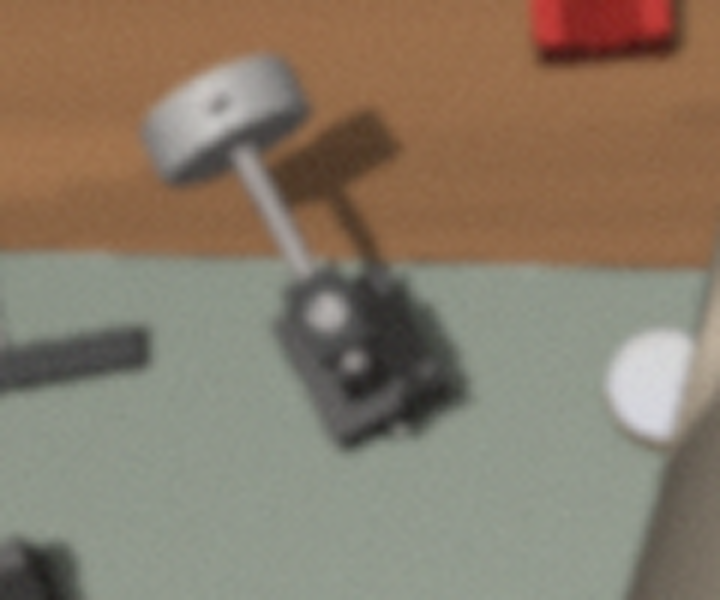

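```bash
python3 -c "
from h import *
s=load('top8')
for u,v,h in [(254.2,161.7,143),(258.7,170.2,120),(236.3,127.3,166)]: print(ray(s,u,v,h).round(1))
W=cloud(s); a=np.radians(26); ex=-np.array([np.cos(a),np.sin(a)]); ey=np.array([-ex[1],ex[0]])
d=W[...,:2]-[625.5,180]; X=d@ex; Y=d@ey
m=(abs(X)<60)&(abs(Y)<60)&(W[...,2]>60)
for lo in range(-50,50,4):
    q=m&(X>=lo)&(X<lo+4)
    if q.sum(): print(lo,q.sum(),'Y',Y[q].min().round(1),Y[q].max().round(1),'z',np.median(W[q][:,2]).round(0))
"
```

```text
[627.3 180.7 143. ]
[613.3 174.4 120. ]
[691.9 212.1 166. ]
-50 6 Y -5.1 1.2 z 132.0
-46 9 Y -5.0 2.2 z 133.0
-42 9 Y -5.2 2.0 z 134.0
-38 7 Y -5.2 2.2 z 133.0
-34 7 Y -4.2 2.1 z 133.0
-30 8 Y -4.3 2.7 z 133.0
-26 9 Y -4.2 2.8 z 135.0
-22 5 Y -3.4 2.8 z 133.0
-18 13 Y -9.1 8.6 z 144.0
-14 19 Y -10.1 9.2 z 143.0
-10 23 Y -10.3 9.4 z 144.0
-6 21 Y -10.4 9.3 z 143.0
-2 21 Y -10.3 9.3 z 144.0
2 21 Y -10.3 9.5 z 144.0
6 22 Y -10.4 9.5 z 143.0
10 28 Y -9.6 8.5 z 134.0
14 6 Y -7.3 2.9 z 135.0
18 15 Y -6.2 7.2 z 137.0
22 21 Y -7.1 8.0 z 136.0
26 2 Y -4.6 -0.1 z 133.0
```

Request:
move_arm(delta_pos=[[1.5,1.2,-30],[1.5,1.2,-60],[1.5,1.2,-85],[1.5,1.2,-95],[1.5,1.2,-95]], twist=[0,0,0,0,0], grip=[94,94,94,94,80])

```text
clock: 22.6
eef_pos: [626.1, 178.7, 134.2]
tool_rot: [0.001, 0.848, -0.53, -0.001]
wrist_force: [0.1, 0.6, 0.3]
opening: 0.946
```

Request:
move_arm(delta_pos=[[0,0,0],[0,0,0],[0,0,0],[0,0,0],[0,0,0]], twist=[0,0,0,0,0], grip=[60,40,32,32,32])

```text
clock: 23.1
eef_pos: [627.1, 179.6, 136.0]
tool_rot: [-0.0, 0.848, -0.53, 0.0]
wrist_force: [0.3, -0.1, 0.2]
opening: 0.526
```

```bash
python3 -c "
from h import *
st(); s=snap('side','s9'); cv2.imwrite('pics/s9c.png',cv2.resize(s['color'][80:260,270:470,::-1],None,fx=3.3,fy=3.3))"
```

```text
23.1 [627.1 179.6 136. ] yaw -63.95 z [ 0.001  0.    -1.   ] F [ 0.3 -0.1  0.2] open 49.5 q [-0.67  0.82  0.63  1.61 -0.59  0.9  -0.94]
```

View pics/s9c.png

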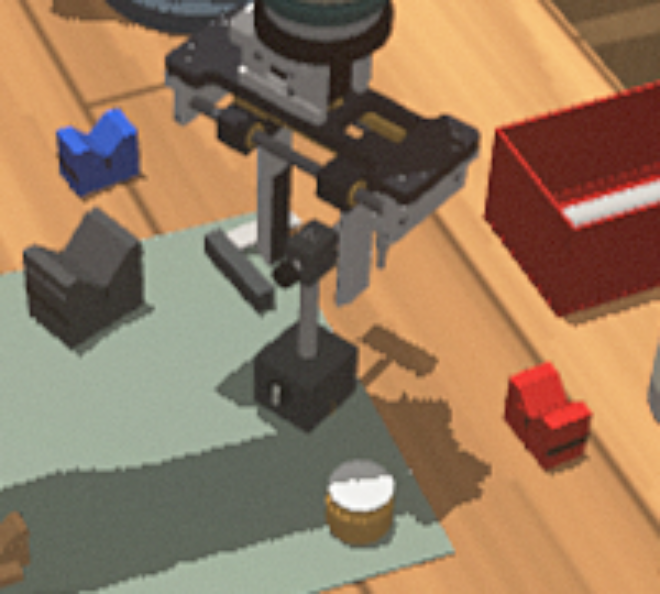

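The jaws straddle the clamp block squarely, with the dial hidden behind the right finger. Close.

Request:
move_arm(delta_pos=[[0,0,0],[0,0,0],[0,0,0],[0,0,0],[0,0,0]], twist=[0,0,0,0,0], grip=[25,22,10,10,10])

```text
clock: 23.65
eef_pos: [626.6, 179.9, 135.3]
tool_rot: [-0.0, 0.848, -0.529, -0.0]
wrist_force: [-0.5, 0.9, 0.9]
opening: 0.21
```

Request:
move_arm(delta_pos=[[0,0,0],[0,0,0],[0,0,0],[0,0,0],[0,0,0]], twist=[0,0,0,0,0], grip=[10,10,10,10,10])

```text
clock: 24.15
eef_pos: [626.7, 179.7, 135.4]
tool_rot: [-0.0, 0.848, -0.53, -0.0]
wrist_force: [-0.6, 2.9, 0.3]
opening: 0.21
```

Request:
move_arm(delta_pos=[[0,0,5],[0,0,20],[0,0,45],[0,0,80],[0,0,110]], twist=[0,0,0,0,0], grip=[10,10,10,10,10])

```text
clock: 24.65
eef_pos: [627.1, 178.2, 247.4]
tool_rot: [0.0, 0.848, -0.53, 0.001]
wrist_force: [-0.3, 0.3, -7.3]
opening: 0.209
```

```bash
python3 -c "
from h import *
st(); s=snap('side','s10'); cv2.imwrite('pics/s10c.png',cv2.resize(s['color'][30:260,270:470,::-1],None,fx=2.5,fy=2.5))"
```

```text
24.65 [627.1 178.2 247.4] yaw -64.04 z [ 0.001 -0.001 -1.   ] F [-0.3  0.3 -7.3] open 19.6 q [-0.71  0.71  0.71  1.5  -0.49  1.11 -1.01]
```

View pics/s10c.png

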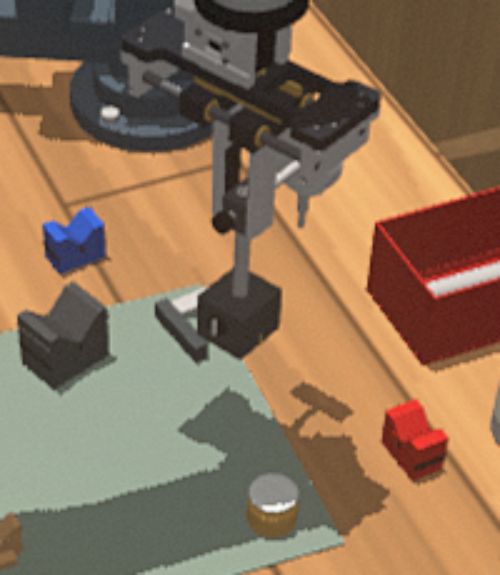

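Request:
move_arm(delta_pos=[[-3,-18,0],[-6,-38,0],[-9,-58,0],[-12,-78,0],[-15,-98,0]], twist=[5,12,20,28,36], grip=[10,10,10,10,10])

```text
clock: 25.2
eef_pos: [611.3, 79.7, 245.0]
tool_rot: [0.001, 0.971, -0.239, -0.0]
wrist_force: [0.0, -0.5, -7.0]
opening: 0.21
```

Request:
move_arm(delta_pos=[[-3,-20,0],[-6,-40,0],[-9,-60,0],[-12,-80,0],[-15,-98,0]], twist=[7.5,15,22.5,30,37], grip=[10,10,10,10,10])

```text
clock: 25.7
eef_pos: [596.2, -18.9, 245.1]
tool_rot: [0.001, 0.997, 0.081, -0.0]
wrist_force: [0.7, -0.8, -6.7]
opening: 0.214
```

Request:
move_arm(delta_pos=[[-3,-20,0],[-6,-40,0],[-9,-60,0],[-12,-80,0],[-15,-98,0]], twist=[7.5,15,22.5,30,37], grip=[10,10,10,10,10])

```text
clock: 26.2
eef_pos: [581.0, -117.0, 245.0]
tool_rot: [0.001, 0.92, 0.393, -0.001]
wrist_force: [-0.3, 0.7, -6.6]
opening: 0.213
```

Request:
move_arm(delta_pos=[[-3,-20,0],[-6,-40,0],[-9,-60,0],[-12,-80,0],[-15,-96,0]], twist=[7.5,15,22.5,30,37], grip=[10,10,10,10,10])

```text
clock: 26.7
eef_pos: [565.7, -213.4, 244.9]
tool_rot: [0.0, 0.748, 0.664, -0.001]
wrist_force: [0.2, 0.2, -7.1]
opening: 0.212
```

```bash
python3 -c "
from h import *
st(); s=snap('side','s11'); cv2.imwrite('pics/s11c.png',cv2.resize(s['color'][150:480,250:550,::-1],None,fx=1.8,fy=1.8))"
```

```text
26.7 [ 565.7 -213.4  244.9] yaw 83.18 z [-0.001 -0.002 -1.   ] F [ 0.2  0.2 -7.1] open 19.9 q [ 0.31  0.55  0.01  1.63 -0.    0.96  1.77]
```

View pics/s11c.png

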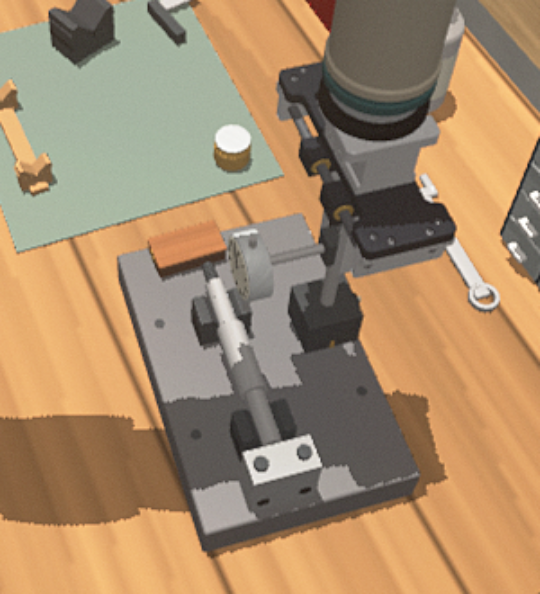

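Request:
move_arm(delta_pos=[[1,0,-12],[1,0,-26],[1,0,-40],[1,0,-52],[1,0,-57]], twist=[0,0,0,0,0], grip=[10,10,10,10,10])

```text
clock: 27.25
eef_pos: [567.0, -209.4, 186.4]
tool_rot: [-0.001, 0.749, 0.663, -0.001]
wrist_force: [-1.1, 0.5, -6.2]
opening: 0.209
```

```bash
python3 -c "
from h import *
st(); s=snap('side','s12'); W=cloud(s); rect(W,530,630,-260,-170,66,110,'base'); rect(W,460,535,-250,-160,130,225,'dial');cv2.imwrite('pics/s12c.png',cv2.resize(s['color'][230:460,320:500,::-1],None,fx=2.6,fy=2.6))"
```

```text
27.25 [ 567.  -209.4  186.4] yaw 83.03 z [-0.003  0.001 -1.   ] F [-1.1  0.5 -6.2] open 19.7 q [ 0.3   0.61  0.    1.69 -0.    0.84  1.76]
base c [ 569.1 -210.1] size [48.  58.3] ang 83.4 n 1029 zmed 96.3
dial c [ 506.8 -204.7] size [53.4 55.4] ang 81.9 n 804 zmed 196.2
```

View pics/s12c.png

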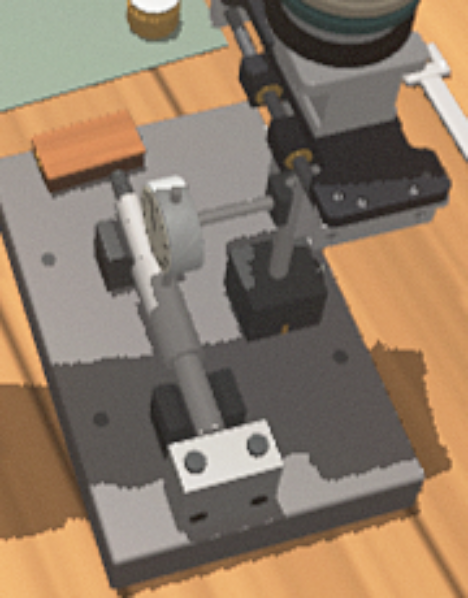

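Request:
move_arm(delta_pos=[[0,0,-3],[0,0,-6],[0,0,-7],[0,0,-8],[0,0,-8]], twist=[0,0,0,0,0], grip=[10,10,10,10,10])

```text
clock: 27.8
eef_pos: [568.0, -210.7, 180.6]
tool_rot: [0.0, 0.749, 0.663, 0.0]
wrist_force: [-0.7, 0.0, -7.3]
opening: 0.209
```

Request:
move_arm(delta_pos=[[0,0,0],[0,0,-0.5],[0,0,-1],[0,0,-1],[0,0,-1]], twist=[0,0,0,0,0], grip=[10,10,10,10,10])

```text
clock: 28.3
eef_pos: [567.9, -210.6, 179.5]
tool_rot: [-0.0, 0.749, 0.663, -0.0]
wrist_force: [0.3, -0.3, -6.8]
opening: 0.208
```

```bash
python3 -c "
from h import *
st(); s=snap('side','s13'); W=cloud(s); rect(W,530,630,-260,-170,60,94,'base');rect(W,430,540,-250,-160,85,104,'thick')"
```

```text
28.3 [ 567.9 -210.6  179.5] yaw 83.04 z [-0.  0. -1.] F [ 0.3 -0.3 -6.8] open 19.5 q [ 0.31  0.62  0.    1.7  -0.    0.82  1.76]
base c [ 570.8 -211.6] size [47.9 59.6] ang 83.6 n 976 zmed 89.2
thick c [ 492.4 -205.2] size [91.1 25.6] ang 83.2 n 644 zmed 94.6
```

Request:
move_arm(delta_pos=[[-0.5,-2,0],[-0.5,-2,-0.5],[-0.5,-2,-1],[-0.5,-2,-1.5],[-0.5,-2,-1.5]], twist=[0,0,0,0,0], grip=[10,10,10,10,10])

```text
clock: 28.85
eef_pos: [567.4, -212.5, 177.9]
tool_rot: [-0.0, 0.749, 0.663, -0.0]
wrist_force: [0.7, 0.1, -7.4]
opening: 0.214
```

Request:
move_arm(delta_pos=[[0,0,0],[0,0,-0.5],[0,0,-1],[0,0,-1],[0,0,-1]], twist=[0,0,0,0,0], grip=[10,10,10,10,10])

```text
clock: 29.35
eef_pos: [567.7, -212.7, 177.3]
tool_rot: [0.0, 0.749, 0.663, 0.0]
wrist_force: [-0.8, -0.0, -3.8]
opening: 0.207
```

Touching. Ease down half a millimetre, then release.

Request:
move_arm(delta_pos=[[0,0,-0.5],[0,0,-0.5],[0,0,-0.5],[0,0,-0.5],[0,0,-0.5]], twist=[0,0,0,0,0], grip=[10,10,22,26,32])

```text
clock: 29.85
eef_pos: [567.8, -212.7, 176.6]
tool_rot: [0.0, 0.749, 0.663, 0.0]
wrist_force: [0.3, -0.2, -0.5]
opening: 0.323
```

Request:
move_arm(delta_pos=[[0,0,0],[0,0,0],[0,0,0],[0,0,0],[0,0,0]], twist=[0,0,0,0,0], grip=[40,50,60,70,70])

```text
clock: 30.35
eef_pos: [567.5, -212.6, 176.4]
tool_rot: [-0.0, 0.749, 0.663, -0.0]
wrist_force: [0.2, 0.2, -0.1]
opening: 0.723
```

Request:
move_arm(delta_pos=[[0,0,10],[0,0,30],[0,0,60],[0,0,90],[0,0,115]], twist=[0,0,0,0,0], grip=[75,80,80,80,80])

```text
clock: 30.85
eef_pos: [567.8, -212.8, 294.0]
tool_rot: [0.001, 0.749, 0.663, 0.0]
wrist_force: [0.5, 0.8, -0.4]
opening: 0.856
```

Request:
move_arm(delta_pos=[[0,40,0],[0,80,0],[-5,125,0],[-10,170,0],[-15,215,0]], twist=[0,0,0,0,0], grip=[80,80,80,80,80])

```text
clock: 31.35
eef_pos: [552.2, 4.0, 292.4]
tool_rot: [0.0, 0.749, 0.663, 0.0]
wrist_force: [0.2, 1.1, -0.0]
opening: 0.851
```

```bash
python3 -c "
from h import *
st()
for n in('side','top'):
    s=snap(n,n+'14'); W=cloud(s); rect(W,530,630,-260,-170,60,97,'base');rect(W,550,600,-240,-185,178,200,'clamp');rect(W,470,540,-250,-160,130,225,'dial');rect(W,430,540,-250,-160,85,104,'thick');rect(W,430,540,-290,-230,60,120,'b1+'); rect(W,430,570,-190,-100,60,120,'b2+')
    rect(W,450,600,260,360,30,80,'big'); rect(W,560,660,40,110,15,60,'tin')
cv2.imwrite('pics/t14c.png',cv2.resize(s['color'][100:290,180:530,::-1],None,fx=2.2,fy=2.2))
s=load('side14');cv2.imwrite('pics/s14c.png',cv2.resize(s['color'][230:460,300:500,::-1],None,fx=2.6,fy=2.6))
"
```

```text
31.35 [552.2   4.  292.4] yaw 83.02 z [ 0.001  0.    -1.   ] F [ 0.2  1.1 -0. ] open 80.0 q [-0.04  0.42 -0.02  1.71  0.01  1.01  1.38]
base c [ 570.4 -213.6] size [48.4 58.9] ang 84.2 n 982 zmed 87.1
clamp c [ 566.9 -213. ] size [22.3 27.7] ang 83.8 n 264 zmed 185.6
dial c [ 510.4 -207.8] size [52.5 59.4] ang 83.1 n 807 zmed 186.8
thick c [ 492.6 -205.9] size [89.9 26.1] ang 82.4 n 640 zmed 94.7
b1+ c [ 484.9 -259.3] size [59.4 51.7] ang 86.5 n 963 zmed 87.2
b2+ c [ 489.6 -143.6] size [93.3 32.4] ang 76.0 n 668 zmed 89.1
big c [526.4 313.1] size [71.1 51.8] ang 17.9 n 750 zmed 51.2
tin c [615.9  72.3] size [42.3 40.5] ang 41.5 n 403 zmed 37.5
base c [ 569.8 -210.9] size [42.6 57.2] ang 83.6 n 439 zmed 87.0
clamp c [ 566.3 -212.6] size [21.9 27.9] ang 83.7 n 166 zmed 185.4
dial c [ 510.4 -205.2] size [54.4 59.4] ang 84.4 n 427 zmed 192.0
thick c [ 492.  -204.5] size [91.6 25.3] ang 82.7 n 234 zmed 93.4
b1+ c [ 484.1 -264.6] size [49.3 58. ] ang 52.5 n 428 zmed 86.5
b2+ c [ 498.3 -155.5] size [71.7 50.4] ang 83.1 n 592 zmed 89.1
big c [524.5 312.3] size [66.6 47.2] ang 19.2 n 733 zmed 54.1
tin none
```

View pics/t14c.png

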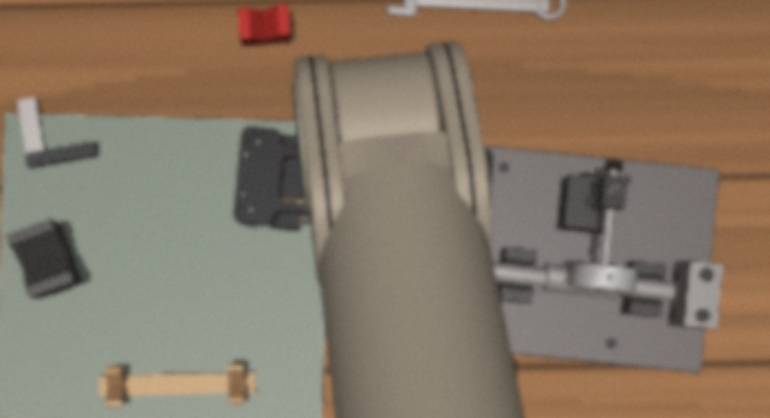

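View pics/s14c.png

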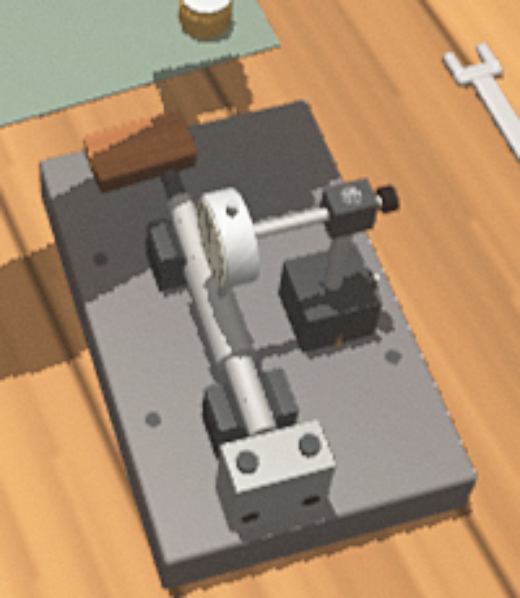

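The top and side views show the shaft seated in both Vs and the dial over its middle. The computed plunger offset in the stand frame is x −74.7, y −1 mm. Big block, tin and square have not moved, so I am handing in.

```bash
python3 -c "
from h import *
print(finish_job())"
```

```text
the job is handed in; nothing more can be done
None
```

I carried out the whole setup and handed the job in at about 31 s of the 115 s allowed. `finish_job` gives no verdict, so the figures below come from my own camera checks.

- **V-blocks:** both small ones stand on the plate 121 mm apart, on the stop block's line to within about 2 mm and square to the plate within about 1°.
- **Shaft:** it lies level in both Vs with its plain end about 7 mm from the stop's face and about 2 mm off the stop's middle sideways. The V-blocks sit within about 1 mm of the journals' middles.
- **Dial stand:** it stands on the plate behind the shaft, square within about 1°. Its plunger is about 1 mm from the middle of the thick part.
- **Left alone:** the big V-block measures where it started. The tin does in the side view, but the arm hid it from the top camera in the last pictures. The little square I only judged by eye, and it shows no shift.

In the last pictures the dial and arm partly hid the V-blocks, so their final positions rest on earlier clear views, taken before the shaft went in. Nothing in the later pictures showed that they had moved. No check failed or disagreed beyond 1–3 mm of measurement noise.

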